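# Find the pushbutton that still snaps and ring it

## Robot

A 6-joint arm with a two-finger parallel gripper is mounted at the origin on the work surface. World frame = base frame: x ahead of the robot, y to its left, z up, the work surface at z = 0. Lengths are in m, angles in rad, forces in N, time in s.
With the tool pointing down it reaches from about 0.25 to 0.85 m from the base axis. Payload 12.5 kg.
Tool frame: the origin (TCP) lies between the finger pads; the fingertips stand robot.tip_extent ahead of it and the grasp point (between the pads) lies 3 mm ahead of it (robot.tip_extent is the distance from the TCP to the fingertips, in m); z points along the fingers, y is the line along which they close (so a half turn about z gives the same grasp; the last joint's range is limited). The gripper opens to 93 mm and grips with 3 to 60 N. Pads are 15 mm wide; open, the fingers measure 128 mm over their backs; the gripper's body (75 mm by 188 mm) begins 65 mm behind the grasp point.
Start: joints at [1.114, 0.351, 1.652, -0, 1.139, -0.085], TCP at [0.2, 0.512, 0.241] pointing down, gripper open.
Joint ranges: [-2.75, 2.75], [-0.79, 2.1], [0.01, 2.65], [-1.57, 4.71], [0.07, 3.14], [-2.87, 2.87]. Speed limits (rad/s): [2.22, 2.22, 2.79, 3.14, 3.14, 3.14].

## Interface

Orientations are given as a 3x3 rotation matrix whose columns are the frame's x, y, z axes.
In Python, from cell import robot gives the robot as it stands.
- The arm moves only by the tool apply_moves, never from a script. Its argument "deltas" is one flat list of numbers, 4 for each row, row after row: the shift along the tool's x, y, z in units of 0.6 m (1.0 is 0.6 m), then the turn about the tool's z in units of 90 degrees (1.0 is 90 degrees). In form: [dx, dy, dz, twist, dx, dy, dz, twist, ...]. A call has 1 to 12 rows; each row is the pose to reach, as a shift and turn from the pose commanded when the call began, along the tool's axes at that moment; what a row does not reach only later rows make up. A row lasts 1/8 s, in which the tool goes at most 62.5 mm and 10.7 degrees, less where a joint would pass 70% of its speed; a pose out of reach is approached as far as the arm can. A call with a number of a shift or a turn outside -1 to 1 is refused whole. A call with a gripper value outside its range is refused whole. "gripper" is the opening, from -1 (shut) to 1 (fully open), set as the call begins (left out, the last holds). The fingers move at their own pace and stop on an object; "grip_force" is the grip in N (left out, the last holds). Time passes only in rows, so rows that repeat a pose let the fingers close. It gives the time, the measured TCP pose, the force, the opening and the grip force at its end, in the units of the state.
- robot.read_state(): the state, without advancing time (a new reading comes with each control period).
- robot.snapshot(name): name is "side" or "top"; returns the picture (400x640x3 uint8, blue, green, red); there is no depth.
- robot.camera_params(name): a dict with "fx", "fy", "cx", "cy" (pixels), "rvec" (rotation vector, rad) and "tvec" (3), from world to camera coordinates, as OpenCV has them. Camera axes: x right, y down, z forward; pixel columns grow to the right and rows downward; lengths in m; the calibration is good to about 2 mm. A picture is of the moment at which its call begins. camera_params takes no time and is no camera call.
- robot.close_job(): hands the job in; it is judged then, once.
The state is a dict: "clock": time; "joint_positions": joint angles; "joint_vel": joint speeds; "joint_efforts": joint torques, N m; "tool_pos": TCP position; "orientation": TCP orientation; "contact_force": force on the tool from outside, world axes, zero at the start; "ft_torque": the same for the moment, N m; "gripper_width": opening from 0.0 (shut) to 1.0 (fully open); "grip_force": force on a finger pad.
Only numpy, scipy, OpenCV 4.12 (cv2) and the standard library are available. Lean on these libraries where they do the work, as an engineer would, in place of code of your own. Each camera call takes 0.05 s, during which the arm holds its last target. There are 200 camera calls.

## Task

Of the four look-alike pushbuttons on the microscope's lamp controller only one still has its snap. Press them slowly and gently until you feel one break over, letting the soft ones come back up and never driving any button hard or down onto its stop; then fit the green guard ring over the button that snaps, so that it lies flat on the controller around it, and let go. Leave everything else on the bench where it is.

Things in the scene. Friction and masses are not known exactly. Their poses are not given: they have to be found in the camera images.
- console: the microscope lamp's controller: a fixed grey box 150 mm deep (its x), 330 mm wide (its y), 45 mm tall, standing on the bench; origin at the centre of its underside, z up, its flat top 45 mm above. Four look-alike black pushbuttons stand in a row along its y axis, 74 mm apart
- place_1 (a point): centre of the untouched top face of the button at the leftmost (+y) end of the row, 67 mm above the bench and 22 mm above the controller's top. Each button is a black round key 24 mm across that goes straight down, standing 12 mm out of a steel bezel 32 mm across and 10 mm tall bevelled to 29 mm at its rim. Every key has 8 mm of travel
- place_2 (a point): centre of the untouched top face of the button second from +y, 67 mm above the bench and 22 mm above the controller's top. Same shape as place_1. Three of the four keys are soft: the push needed only rises, evenly, from about 1 N at the top to between 6 and 10 N near the bottom stop. All keys spring back when let go
- place_3 (a point): centre of the untouched top face of the button third from +y, 67 mm above the bench and 22 mm above the controller's top. Same shape as place_1. One key, not told which, has the snap: its push rises from about 1 N to a peak of about 9 N near 3 mm of travel, falls away to about 3 N near 5.5 mm, and rises again to about 9 N near the stop
- place_4 (a point): centre of the untouched top face of the button at the rightmost (-y) end of the row, 67 mm above the bench and 22 mm above the controller's top. Same shape as place_1
- key_a (a joint): turning play of one key cap in its guide (rad); no use to the job: it tells neither how far the key is pressed nor at which place it sits, which changes. The cap's origin lies on its axis, 45 mm above the bench (at the controller's top) while it is up, and sinks with it
- key_b (a joint): turning play of one key cap in its guide (rad); no use to the job: it tells neither how far the key is pressed nor at which place it sits, which changes. The cap's origin lies on its axis, 45 mm above the bench (at the controller's top) while it is up, and sinks with it
- key_c (a joint): turning play of one key cap in its guide (rad); no use to the job: it tells neither how far the key is pressed nor at which place it sits, which changes. The cap's origin lies on its axis, 45 mm above the bench (at the controller's top) while it is up, and sinks with it
- key_d (a joint): turning play of one key cap in its guide (rad); no use to the job: it tells neither how far the key is pressed nor at which place it sits, which changes. The cap's origin lies on its axis, 45 mm above the bench (at the controller's top) while it is up, and sinks with it
- ring: loose green plastic guard ring, 52 mm outside, 35.6 mm hole right through, 20 mm tall, 40 g, lying flat on the bench; origin at the centre of its underside, z along its axis. It fits over a key and its bezel and rests flat on the controller's top; the key then stands 2 mm out of it
- dropper: bystander, loose: small amber glass dropper bottle, 36 mm across, 85 mm tall; origin at the centre of its underside
- beaker_a: bystander, loose: empty glass beaker, 68 mm across, 85 mm tall; origin at the centre of its underside
- beaker_b: bystander, loose: smaller empty glass beaker, 54 mm across, 65 mm tall; origin at the centre of its underside
- dish: bystander, loose: clear plastic dish, 90 mm across, 16 mm tall; origin at the centre of its underside
- slide_box: bystander, loose: blue plastic box for slides, 90 x 60 x 32 mm; origin at the centre of its underside
- spare_ring: bystander, loose: flat orange spacer ring, 48 mm across, 20 mm hole, 12 mm tall; not part of the job; origin at the centre of its underside

How it is judged:
By the outcome, as a careful person would: the job done as asked, in the order asked, and still so for the second after the job is handed in, with the robot touching nothing.
It also fails if it takes over 72 s, if anything falls off the work surface, if the arm or the gripper's body presses on something with over 40 N, if the wrist force passes 120 N, or if a joint passes its speed limit or range.

## Working session

There is one attempt and no reset: what is moved stays moved. The work goes in short steps, Python scripts to look and compute and a tool call to move; the robot and the scene stay as the last step left them, time stands still between calls to the robot, and variables do not carry over. Pictures are saved under pics/ and viewed, at most 10 in all, crops included, and the job is handed in when it is done.

Besides the shell and the picture viewer there is one more tool, called after "Emit:" as name(argument=value, ...), one argument or row to a line, values as JSON. apply_moves: Moves the arm, as the interface text tells. Its arguments: {"type":"object","properties":{"deltas":{"type":"array","items":{"type":"number","minimum":-1,"maximum":1}},"gripper":{"type":"number"},"grip_force":{"type":"number"}},"required":["deltas"]}

```bash
mkdir -p pics
cat > h.py <<'E'
import cv2,numpy as np
from cell import robot
def cam(n):
    p=robot.camera_params(n);K=np.array([[p['fx'],0,p['cx']],[0,p['fy'],p['cy']],[0,0,1.]])
    return K,cv2.Rodrigues(np.array(p['rvec'],float))[0],np.array(p['tvec'],float).ravel()
def onplane(n,uv,z):
    K,R,t=cam(n);d=R.T@np.linalg.inv(K)@np.array([uv[0],uv[1],1.]);c=-R.T@t
    return c+d*(z-c[2])/d[2]
def proj(n,P):
    K,R,t=cam(n);q=K@(R@np.array(P,float)+t);return q[:2]/q[2]
E
python3 - <<'E'
from h import *
for n in('top','side'):
    cv2.imwrite(f'pics/{n}0.png',robot.snapshot(n)); K,R,t=cam(n);print(n,K[0,0],-R.T@t,R[2])
s=robot.read_state();print(s['tool_pos'],s['orientation'],s['contact_force'],s['clock'],robot.tip_extent)
E
```

```text
top 473.48102895378696 [0.28028866 0.04285388 1.31099693] [ 0.21080889 -0.02170184 -0.97728637]
side 368.02954495230614 [0.21029351 0.47524115 0.76586182] [ 0.3814618  -0.50913451 -0.77153674]
[0.19967907 0.51218013 0.24017333] [[-9.31664624e-01  3.63319197e-01 -4.36045044e-04]
 [ 3.63319450e-01  9.31664189e-01 -9.03390294e-04]
 [ 7.80285158e-05 -1.00008042e-03 -9.99999497e-01]] [ 0.02104887 -0.03536663 -0.9814448 ] 0.1 0.022
```

View pics/top0.png

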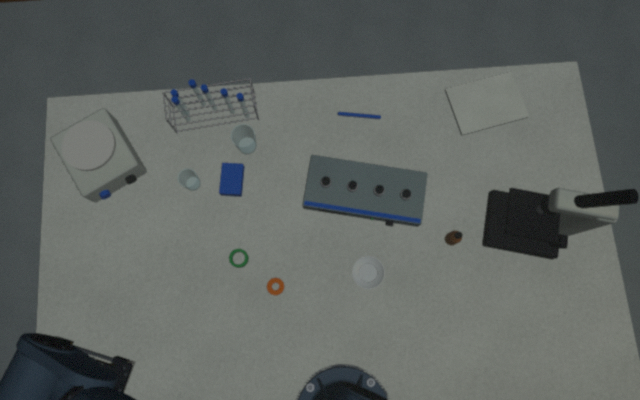

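View pics/side0.png

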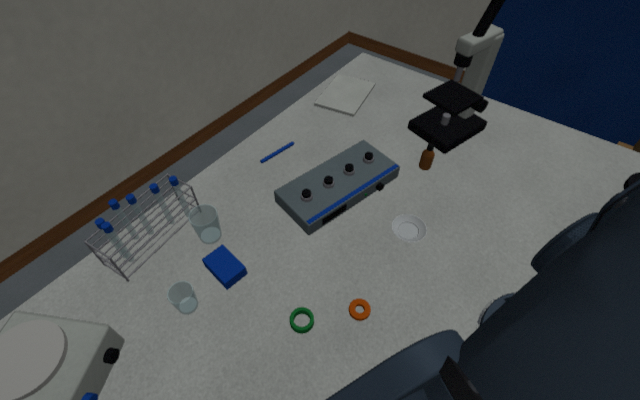

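The top view shows the keys at about (326,181), (352,185), (379,189) and (406,194), the green ring at (239,258) and the orange ring at (275,286). The side view shows the keys at about (306,194), (328,181), (349,169) and (369,157), and the green ring at (302,320).

```bash
cat > m.py <<'E'
from h import *
def blob(m,uv,r,hull=False):
    u,v=uv;w=np.zeros_like(m);w[v-r:v+r+1,u-r:u+r+1]=m[v-r:v+r+1,u-r:u+r+1]
    c=max(cv2.findContours(w,cv2.RETR_EXTERNAL,cv2.CHAIN_APPROX_NONE)[0],key=cv2.contourArea)
    M=cv2.moments(cv2.convexHull(c));return (M['m10']/M['m00'],M['m01']/M['m00']),M['m00']
keys={'top':[(326,181),(352,185),(379,189),(406,194)],'side':[(306,194),(328,181),(349,169),(369,157)]}
ring={'top':(239,258),'side':(302,320)}
def green(im):
    h=cv2.cvtColor(im,cv2.COLOR_BGR2HSV);return cv2.inRange(h,(45,80,30),(85,255,255))
if __name__=='__main__':
  for n in keys:
    im=cv2.imread(f'pics/{n}0.png');g=cv2.cvtColor(im,cv2.COLOR_BGR2GRAY)
    P=[]
    for k in keys[n]:
        uv,a=blob(cv2.inRange(g,0,45),k,9);P.append(onplane(n,uv,.062));print(n,np.round(uv,1),a,P[-1].round(4))
    P=np.array(P)[:,:2];d=P[0]-P[3];print(' span',np.linalg.norm(d),'mean',P.mean(0),'yaw of y axis',np.degrees(np.arctan2(-d[0],d[1])))
    uv,a=blob(green(im),ring[n],18);print(n,'ring',uv,a,onplane(n,uv,.010))
  ims=[cv2.resize(cv2.imread('pics/top0.png')[150:230,295:435],None,fx=5,fy=5,interpolation=cv2.INTER_CUBIC)]
  cv2.imwrite('pics/c.png',ims[0])
E
python3 m.py
```

```text
top [325.4 180.5] 38.5 [ 0.6152 -0.0032  0.062 ]
top [352.2 184.5] 35.5 [ 0.5983 -0.075   0.062 ]
top [379.  188.8] 35.0 [ 0.5808 -0.1467  0.062 ]
top [406.  193.1] 34.0 [ 0.5634 -0.2187  0.062 ]
 span 0.22165576652776817 mean [ 0.58941547 -0.11087647] yaw of y axis -13.53720754749158
top ring (238.07060420909707, 257.6001357773252) 245.5 [0.42911597 0.25104335 0.01      ]
side [306. 193.] 56.0 [ 0.6132 -0.0054  0.062 ]
side [328.1 179.9] 56.5 [ 0.5955 -0.0769  0.062 ]
side [348.9 167.4] 50.0 [ 0.578  -0.1491  0.062 ]
side [368.4 155.4] 44.0 [ 0.5612 -0.2217  0.062 ]
 span 0.22239057005340154 mean [ 0.58696898 -0.11327821] yaw of y axis -13.535674217610628
side ring (301.35812964930926, 319.72263549415516) 470.5 [0.42732481 0.24751913 0.01      ]
```

View pics/c.png

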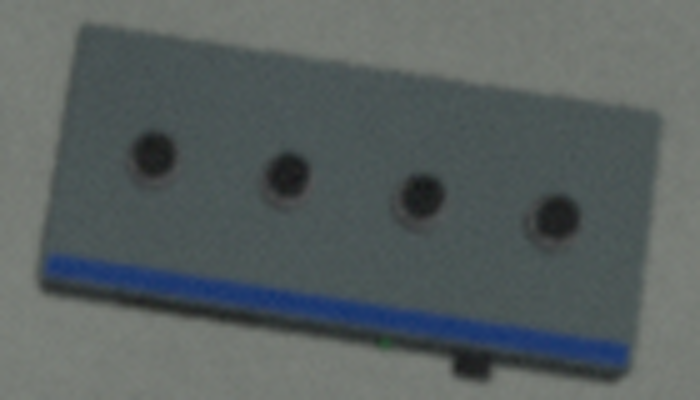

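```bash
cat >> h.py <<'E'
C=np.array([.5882,-.1121]);A=np.radians(-13.54);RY=np.array([-np.sin(A),np.cos(A)])
key=lambda i:C+RY*.074*(2.5-i)
def go(P):
    s=robot.read_state();R=np.array(s['orientation']);d=R.T@(np.array(P)-s['tool_pos'])
    ty=R[:,1];tw=-(np.degrees(A)-np.degrees(np.arctan2(-ty[0],ty[1])))/90
    print('t',s['clock'],'pos',np.round(s['tool_pos'],4),'F',np.round(s['contact_force'],2),'j',np.round(s['joint_positions'],2),'w',s['gripper_width'])
    print('delta units',(d/.6).round(4),'mm',(d*1e3).round(1),'twist to console',tw.round(4))
E
python3 -c "
from h import *
go([*key(1),.10])"
```

```text
t 0.1 pos [0.1997 0.5122 0.2402] F [ 0.02 -0.04 -0.98] j [ 1.11  0.35  1.65 -0.    1.14 -0.08] w 1.001913014970726
delta units [-0.9563 -0.5506  0.2341] mm [-573.8 -330.3  140.5] twist to console -0.0863
```

Emit:
apply_moves(
  deltas=[-0.9563,-0.5506,0.1,-0.0863,-0.9563,-0.5506,0.1,-0.0863,-0.9563,-0.5506,0.1,-0.0863,-0.9563,-0.5506,0.1,-0.0863,-0.9563,-0.5506,0.1,-0.0863,-0.9563,-0.5506,0.1,-0.0863,-0.9563,-0.5506,0.1,-0.0863,-0.9563,-0.5506,0.1,-0.0863,-0.9563,-0.5506,0.1,-0.0863,-0.9563,-0.5506,0.1,-0.0863,-0.9563,-0.5506,0.1,-0.0863,-0.9563,-0.5506,0.1,-0.0863],
  gripper=-1,
)

```text
clock: 1.6
tool_pos: [0.615, -0.0059, 0.1796]
orientation: [[-0.972, 0.237, -0.001], [0.237, 0.972, -0.0], [0.001, -0.0, -1.0]]
contact_force: [-0.3, 0.3, -0.3]
gripper_width: 0.002
grip_force: 0.0
```

```bash
python3 -c "
from h import *
go([*key(1),.10])"
```

```text
t 1.6 pos [ 0.615  -0.0059  0.1796] F [-0.31  0.28 -0.26] j [-0.09  0.53  1.53 -0.    1.08 -1.42] w 0.0020514899797355636
delta units [0.0019 0.0025 0.1327] mm [ 1.1  1.5 79.6] twist to console -0.0017
```

Emit:
apply_moves(
  deltas=[0.001,0.002,0.06,0,0.001,0.002,0.12,0,0.001,0.002,0.142,0,0.001,0.002,0.1443,0,0.001,0.002,0.1443,0],
)

```text
clock: 2.22
tool_pos: [0.6146, -0.0023, 0.0953]
orientation: [[-0.972, 0.234, 0.002], [0.234, 0.972, -0.0], [-0.002, 0.0, -1.0]]
contact_force: [-0.7, -0.1, 0.2]
gripper_width: 0.007
grip_force: 0.0
```

```bash
python3 -c "
from h import *
go([*key(1),.089])
cv2.imwrite('pics/p1.png',np.hstack([cv2.resize(robot.snapshot('top')[130:230,270:400],None,fx=3,fy=4),cv2.resize(robot.snapshot('side')[120:220,240:370],None,fx=3,fy=4)]))"
```

```text
t 2.225 pos [ 0.6146 -0.0023  0.0953] F [-0.73 -0.08  0.16] j [-0.08  0.64  1.59 -0.    0.91 -1.41] w 0.007156017541689892
delta units [-0.     -0.0032  0.0106] mm [-0.  -1.9  6.3] twist to console 0.0003
```

View pics/p1.png

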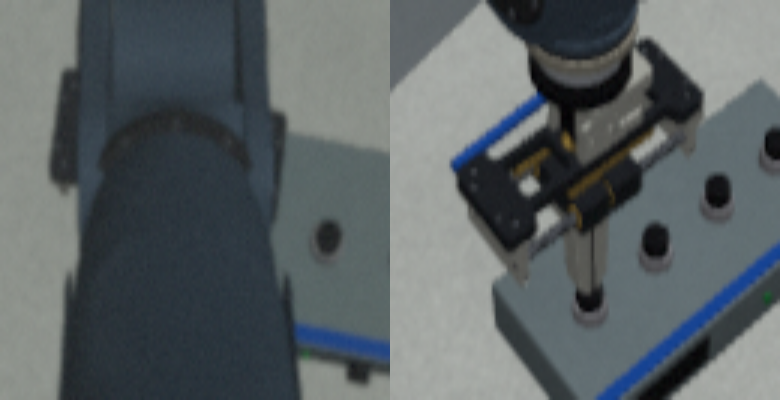

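The tool is closed and its tip sits right above the first key (side crop: tip at (586,285), key at (590,300)). I'll step down slowly.

Emit:
apply_moves(
  deltas=[0,-0.003,0,0,0,-0.003,0.002,0,0,-0.003,0.004,0,0,-0.003,0.004,0],
)

```text
clock: 2.82
tool_pos: [0.6135, -0.0042, 0.0915]
orientation: [[-0.972, 0.234, -0.0], [0.234, 0.972, 0.0], [0.0, -0.0, -1.0]]
contact_force: [0.1, 0.7, 0.2]
gripper_width: 0.008
grip_force: 0.0
```

Emit:
apply_moves(
  deltas=[0,0,0.001,0,0,0,0.002,0,0,0,0.003,0,0,0,0.003,0],
)

```text
clock: 3.32
tool_pos: [0.6136, -0.0042, 0.0898]
orientation: [[-0.972, 0.234, -0.0], [0.234, 0.972, 0.0], [0.0, -0.0, -1.0]]
contact_force: [0.3, 0.7, 0.4]
gripper_width: 0.007
grip_force: 0.0
```

Emit:
apply_moves(
  deltas=[0,0,0.001,0,0,0,0.002,0,0,0,0.002,0],
)

```text
clock: 3.7
tool_pos: [0.6137, -0.0043, 0.0887]
orientation: [[-0.972, 0.234, 0.0], [0.234, 0.972, -0.0], [-0.0, 0.0, -1.0]]
contact_force: [-0.7, 0.2, 2.0]
gripper_width: 0.008
grip_force: 0.7
```

Emit:
apply_moves(
  deltas=[0,0,0.001,0,0,0,0.002,0,0,0,0.002,0],
)

```text
clock: 4.08
tool_pos: [0.6137, -0.0043, 0.0875]
orientation: [[-0.972, 0.234, 0.0], [0.234, 0.972, -0.0], [-0.0, 0.0, -1.0]]
contact_force: [-0.8, 0.4, 3.1]
gripper_width: 0.005
grip_force: 1.3
```

Emit:
apply_moves(
  deltas=[0,0,0.001,0,0,0,0.002,0,0,0,0.002,0],
)

```text
clock: 4.45
tool_pos: [0.6137, -0.0043, 0.0863]
orientation: [[-0.972, 0.234, 0.0], [0.234, 0.972, -0.0], [-0.0, 0.0, -1.0]]
contact_force: [-1.1, -0.3, 3.8]
gripper_width: 0.003
grip_force: 1.8
```

Emit:
apply_moves(
  deltas=[0,0,0.001,0,0,0,0.002,0,0,0,0.002,0],
)

```text
clock: 4.82
tool_pos: [0.6137, -0.0043, 0.0851]
orientation: [[-0.972, 0.234, 0.0], [0.234, 0.972, -0.0], [-0.0, -0.0, -1.0]]
contact_force: [0.5, -0.1, 4.5]
gripper_width: 0.005
grip_force: 2.3
```

Soft: the push rises evenly to 4.5 N at 3.9 mm. Next key.

Emit:
apply_moves(
  deltas=[0,0,-0.003,0,0,0,-0.008,0,0,0,-0.02,0,0,-0.0617,-0.02,0,0,-0.1233,-0.02,0,0,-0.1233,-0.02,0,0,-0.1233,-0.008,0,0,-0.1233,-0.008,0,0,-0.1233,-0.008,0],
)

```text
clock: 5.95
tool_pos: [0.5964, -0.0754, 0.0897]
orientation: [[-0.972, 0.233, -0.0], [0.233, 0.972, 0.0], [0.0, 0.0, -1.0]]
contact_force: [-1.1, 1.2, 0.7]
gripper_width: 0.004
grip_force: 0.0
```

Emit:
apply_moves(
  deltas=[0,0,0.001,0,0,0,0.002,0,0,0,0.002,0],
)

```text
clock: 6.32
tool_pos: [0.5964, -0.0761, 0.0887]
orientation: [[-0.972, 0.234, 0.0], [0.234, 0.972, 0.0], [-0.0, 0.0, -1.0]]
contact_force: [0.1, 1.2, 1.1]
gripper_width: 0.003
grip_force: 0.7
```

Emit:
apply_moves(
  deltas=[0,0,0.001,0,0,0,0.002,0,0,0,0.002,0],
)

```text
clock: 6.7
tool_pos: [0.5964, -0.0762, 0.0875]
orientation: [[-0.972, 0.234, 0.0], [0.234, 0.972, 0.0], [-0.0, 0.0, -1.0]]
contact_force: [0.1, 3.0, 1.9]
gripper_width: 0.004
grip_force: 1.1
```

Emit:
apply_moves(
  deltas=[0,0,0.001,0,0,0,0.002,0,0,0,0.002,0],
)

```text
clock: 7.08
tool_pos: [0.5964, -0.0762, 0.0863]
orientation: [[-0.972, 0.234, 0.0], [0.234, 0.972, 0.0], [-0.0, 0.0, -1.0]]
contact_force: [0.5, 1.5, 3.0]
gripper_width: 0.006
grip_force: 1.4
```

Emit:
apply_moves(
  deltas=[0,0,0.001,0,0,0,0.002,0,0,0,0.002,0],
)

```text
clock: 7.45
tool_pos: [0.5964, -0.0762, 0.0851]
orientation: [[-0.972, 0.234, 0.0], [0.234, 0.972, -0.0], [-0.0, 0.0, -1.0]]
contact_force: [0.6, 2.5, 3.6]
gripper_width: 0.001
grip_force: 1.8
```

Also soft, an even rise to 3.6 N. Third key.

Emit:
apply_moves(
  deltas=[0,0,-0.003,0,0,0,-0.008,0,0,0,-0.02,0,0,-0.0617,-0.02,0,0,-0.1233,-0.02,0,0,-0.1233,-0.02,0,0,-0.1233,-0.008,0,0,-0.1233,-0.008,0,0,-0.1233,-0.008,0],
)

```text
clock: 8.57
tool_pos: [0.5791, -0.1474, 0.0897]
orientation: [[-0.972, 0.233, -0.0], [0.233, 0.972, 0.0], [0.0, 0.0, -1.0]]
contact_force: [0.1, -0.8, 0.1]
gripper_width: 0.005
grip_force: 0.0
```

Emit:
apply_moves(
  deltas=[0,0,0.001,0,0,0,0.002,0,0,0,0.002,0],
)

```text
clock: 8.95
tool_pos: [0.5791, -0.148, 0.0888]
orientation: [[-0.972, 0.234, 0.0], [0.234, 0.972, 0.0], [-0.0, 0.0, -1.0]]
contact_force: [-0.9, 1.7, 1.0]
gripper_width: 0.008
grip_force: 0.8
```

Emit:
apply_moves(
  deltas=[0,0,0.001,0,0,0,0.002,0,0,0,0.002,0],
)

```text
clock: 9.32
tool_pos: [0.5791, -0.1481, 0.0876]
orientation: [[-0.972, 0.234, 0.0], [0.234, 0.972, 0.0], [-0.0, 0.0, -1.0]]
contact_force: [0.2, 1.4, 2.2]
gripper_width: 0.002
grip_force: 1.4
```

Emit:
apply_moves(
  deltas=[0,0,0.001,0,0,0,0.002,0,0,0,0.002,0],
)

```text
clock: 9.7
tool_pos: [0.5791, -0.1481, 0.0863]
orientation: [[-0.972, 0.234, 0.0], [0.234, 0.972, 0.0], [-0.0, 0.0, -1.0]]
contact_force: [1.4, 2.9, 4.0]
gripper_width: 0.005
grip_force: 2.1
```

Emit:
apply_moves(
  deltas=[0,0,0.001,0,0,0,0.002,0,0,0,0.002,0],
)

```text
clock: 10.07
tool_pos: [0.5791, -0.1481, 0.0851]
orientation: [[-0.972, 0.234, 0.0], [0.234, 0.972, -0.0], [-0.0, 0.0, -1.0]]
contact_force: [-0.1, 2.7, 5.4]
gripper_width: 0.004
grip_force: 2.7
```

Soft too: 5.4 N and still rising linearly at 3.9 mm. Fourth key, which I'll press through the break to confirm it.

Emit:
apply_moves(
  deltas=[0,0,-0.003,0,0,0,-0.008,0,0,0,-0.02,0,0,-0.0617,-0.02,0,0,-0.1233,-0.02,0,0,-0.1233,-0.02,0,0,-0.1233,-0.008,0,0,-0.1233,-0.008,0,0,-0.1233,-0.008,0],
)

```text
clock: 11.2
tool_pos: [0.5618, -0.2193, 0.0897]
orientation: [[-0.972, 0.233, -0.0], [0.233, 0.972, 0.0], [0.0, 0.0, -1.0]]
contact_force: [0.1, 0.2, 0.5]
gripper_width: 0.005
grip_force: 0.0
```

Emit:
apply_moves(
  deltas=[0,0,0.001,0,0,0,0.002,0,0,0,0.002,0],
)

```text
clock: 11.58
tool_pos: [0.5618, -0.2198, 0.0888]
orientation: [[-0.972, 0.234, 0.0], [0.234, 0.972, 0.0], [-0.0, 0.0, -1.0]]
contact_force: [0.4, 1.4, 1.2]
gripper_width: 0.008
grip_force: 1.0
```

Emit:
apply_moves(
  deltas=[0,0,0.001,0,0,0,0.002,0,0,0,0.002,0],
)

```text
clock: 11.95
tool_pos: [0.5618, -0.22, 0.0877]
orientation: [[-0.972, 0.234, 0.0], [0.234, 0.972, 0.0], [-0.0, 0.0, -1.0]]
contact_force: [0.3, 3.7, 5.8]
gripper_width: 0.006
grip_force: 2.9
```

Emit:
apply_moves(
  deltas=[0,0,0.001,0,0,0,0.002,0,0,0,0.002,0],
)

```text
clock: 12.32
tool_pos: [0.5619, -0.22, 0.0868]
orientation: [[-0.972, 0.234, 0.0], [0.234, 0.972, 0.0], [-0.0, 0.0, -1.0]]
contact_force: [-1.5, 3.6, 8.8]
gripper_width: 0.004
grip_force: 4.3
```

Emit:
apply_moves(
  deltas=[0,0,0.001,0,0,0,0.002,0,0,0,0.002,0],
)

```text
clock: 12.7
tool_pos: [0.5618, -0.22, 0.0855]
orientation: [[-0.972, 0.234, 0.0], [0.234, 0.972, -0.0], [-0.0, 0.0, -1.0]]
contact_force: [-1.1, 3.2, 6.7]
gripper_width: 0.004
grip_force: 3.5
```

Peak of 8.8 N, then a drop. One more small step to finish the break, then I'll retreat.

Emit:
apply_moves(
  deltas=[0,0,0.001,0,0,0,0.002,0,0,0,0.002,0],
)

```text
clock: 13.08
tool_pos: [0.5617, -0.2201, 0.0838]
orientation: [[-0.972, 0.234, 0.0], [0.234, 0.972, -0.0], [-0.0, -0.0, -1.0]]
contact_force: [0.6, 2.4, 2.6]
gripper_width: 0.009
grip_force: 1.3
```

Emit:
apply_moves(
  deltas=[0,0,-0.003,0,0,0,-0.009,0,0,0,-0.03,0,0,0,-0.12,0,0,0,-0.16,0],
)

```text
clock: 13.7
tool_pos: [0.5623, -0.2206, 0.1831]
orientation: [[-0.972, 0.234, 0.003], [0.234, 0.972, -0.002], [-0.003, -0.001, -1.0]]
contact_force: [-0.9, 0.2, 0.3]
gripper_width: 0.009
grip_force: 0.0
```

```bash
python3 -c "
from h import *
go([.428,.249,.14])"
```

```text
t 13.7 pos [ 0.5623 -0.2206  0.1831] F [-0.92  0.25  0.31] j [-0.45  0.51  1.56 -0.    1.07 -1.79] w 0.008558225156527507
delta units [0.401  0.7086 0.0698] mm [240.6 425.1  41.9] twist to console 0.0
```

Key 4 snaps (8.8 N down to 2.6 N). Now to above the ring.

Emit:
apply_moves(
  deltas=[0.401,0.7086,0,0,0.401,0.7086,0,0,0.401,0.7086,0,0,0.401,0.7086,0,0,0.401,0.7086,0,0,0.401,0.7086,0,0,0.401,0.7086,0,0,0.401,0.7086,0,0,0.401,0.7086,0.07,0,0.401,0.7086,0.08,0,0.401,0.7086,0.08,0],
  gripper=0.61,
)

```text
clock: 15.08
tool_pos: [0.4276, 0.2492, 0.1325]
orientation: [[-0.972, 0.235, -0.0], [0.235, 0.972, -0.0], [0.0, -0.0, -1.0]]
contact_force: [-0.0, -0.5, -0.4]
gripper_width: 0.804
grip_force: 0.0
```

```bash
python3 -c "
from h import *
go([.428,.249,.025])
cv2.imwrite('pics/p2.png',np.hstack([cv2.resize(robot.snapshot('top')[210:310,170:300],None,fx=3,fy=4),cv2.resize(robot.snapshot('side')[250:370,230:360],None,fx=3,fy=400/120)]))"
```

```text
t 15.075 pos [0.4276 0.2492 0.1325] F [-0.01 -0.48 -0.4 ] j [ 0.43  0.4   1.89 -0.    0.85 -0.9 ] w 0.8043919950919071
delta units [-7.000e-04 -1.000e-04  1.791e-01] mm [-4.000e-01 -1.000e-01  1.075e+02] twist to console -0.0004
```

View pics/p2.png

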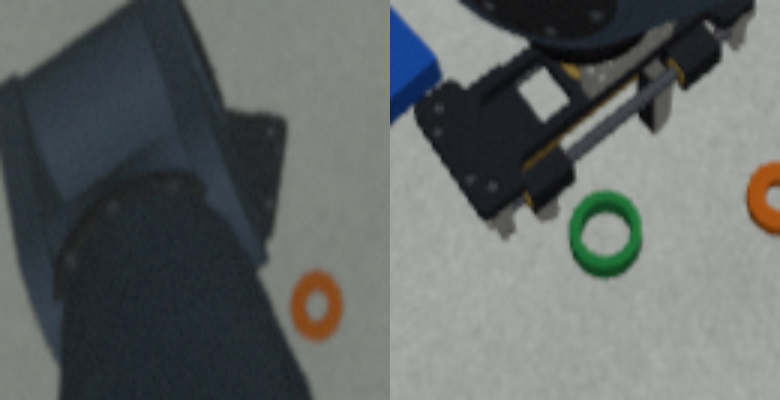

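Side crop: the ring is at (606,233) with the open fingers above it and on either side. Descend and grip.

Emit:
apply_moves(
  deltas=[0,0,0.08,0,0,0,0.15,0,0,0,0.175,0,0,0,0.18,0,0,0,0.18,0,0,0,0.18,0],
)

```text
clock: 15.92
tool_pos: [0.4279, 0.2499, 0.0251]
orientation: [[-0.972, 0.234, 0.002], [0.234, 0.972, 0.001], [-0.002, 0.001, -1.0]]
contact_force: [0.1, 0.3, 0.5]
gripper_width: 0.806
grip_force: 0.0
```

Emit:
apply_moves(
  deltas=[0,0,0,0,0,0,0,0,0,0,0,0,0,0,0,0,0,0,0,0,0,0,0,0],
  gripper=-1,
  grip_force=10,
)

```text
clock: 16.68
tool_pos: [0.4273, 0.2497, 0.024]
orientation: [[-0.972, 0.234, 0.0], [0.234, 0.972, 0.0], [-0.0, 0.0, -1.0]]
contact_force: [-0.5, -0.6, 4.8]
gripper_width: 0.561
grip_force: 10.0
```

Emit:
apply_moves(
  deltas=[0,0,-0.05,0,0,0,-0.12,0,0,0,-0.2,0,0,0,-0.2,0,0,0,-0.2,0,0,0,-0.2,0],
)

```text
clock: 17.42
tool_pos: [0.4266, 0.2493, 0.1425]
orientation: [[-0.972, 0.234, -0.002], [0.234, 0.972, -0.001], [0.002, -0.002, -1.0]]
contact_force: [-0.3, -0.3, 0.3]
gripper_width: 0.561
grip_force: 10.0
```

```bash
python3 -c "
from h import *
go([*key(4),.12])
cv2.imwrite('pics/p3.png',np.hstack([cv2.resize(robot.snapshot('side')[200:350,200:400],None,fx=4,fy=4)]))"
```

```text
t 17.425 pos [0.4266 0.2493 0.1425] F [-0.27 -0.26  0.28] j [ 0.43  0.39  1.88 -0.    0.88 -0.9 ] w 0.5606142494216432
delta units [-0.4029 -0.7075  0.0378] mm [-241.8 -424.5   22.7] twist to console 0.0
```

View pics/p3.png

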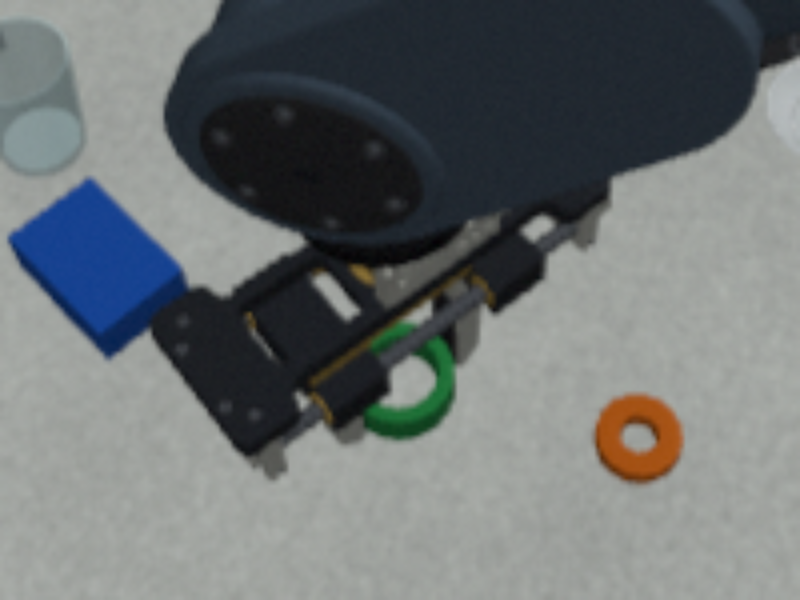

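The ring is held: green at (400,380) between the fingers, opening 52 mm. Carry it to above key 4.

Emit:
apply_moves(
  deltas=[-0.403,-0.7075,0,0,-0.403,-0.7075,0,0,-0.403,-0.7075,0,0,-0.403,-0.7075,0,0,-0.403,-0.7075,0,0,-0.403,-0.7075,0,0,-0.403,-0.7075,0,0,-0.403,-0.7075,0,0,-0.403,-0.7075,0,0,-0.403,-0.7075,0.03,0,-0.403,-0.7075,0.03,0,-0.403,-0.7075,0.03,0],
)

```text
clock: 18.98
tool_pos: [0.5629, -0.2187, 0.1256]
orientation: [[-0.972, 0.233, -0.001], [0.233, 0.972, 0.0], [0.001, 0.0, -1.0]]
contact_force: [-0.0, -0.7, 0.2]
gripper_width: 0.564
grip_force: 10.0
```

```bash
python3 -c "
from h import *
go([*key(4),.12])
im=robot.snapshot('side');cv2.imwrite('pics/side4.png',im)
cv2.imwrite('pics/p4.png',np.hstack([cv2.resize(im[80:200,310:430],None,fx=5,fy=5,interpolation=cv2.INTER_CUBIC)]))
s=robot.read_state();p=np.array(s['tool_pos']);print('expected ring mid uv',proj('side',p-[0,0,.0135]),'key',proj('side',[*key(4),.062]))"
```

```text
t 18.975 pos [ 0.5629 -0.2187  0.1256] F [-0.   -0.7   0.18] j [-0.45  0.58  1.6   0.    0.96 -1.78] w 0.564476256430625
delta units [ 0.0006 -0.0023  0.0093] mm [ 0.4 -1.4  5.6] twist to console 0.0008
expected ring mid uv [369.26337658 141.75826069] key [367.80395302 155.60840794]
```

View pics/p4.png

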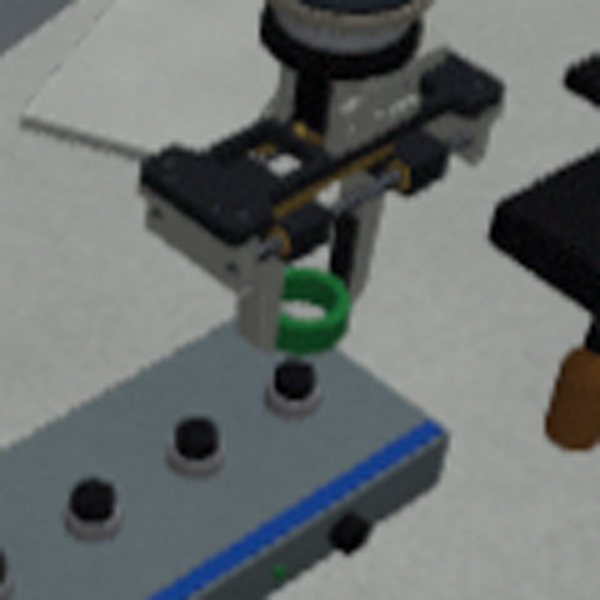

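The side crop shows the ring at about (305,310) above key 4 at (293,385), its left side hidden by a finger. I'll check where the ring sits in the hand from its visible edges, using the ring on the bench to calibrate the mask.

```bash
cat > sil.py <<'E'
from h import *
from m import green
a=np.linspace(0,2*np.pi,72,endpoint=False)
def ext(c):  # silhouette extents of the ring with underside centre c: right, top, bottom
    p=np.array([proj('side',[c[0]+.026*np.cos(t),c[1]+.026*np.sin(t),c[2]+h]) for t in a for h in(0,.02)])
    return np.array([p[:,0].max(),p[:,1].min(),p[:,1].max()])
def meas(f,box):
    u0,v0,u1,v1=box;im=cv2.resize(cv2.imread(f)[v0:v1,u0:u1],None,fx=8,fy=8,interpolation=cv2.INTER_CUBIC)
    v,u=np.nonzero(green(im));e=lambda x,o:o+(x+.5)/8-.5
    return np.array([e(u.max(),u0),e(v.min(),v0),e(v.max(),v0)])
m0=meas('pics/side0.png',(280,300,325,345));e0=ext([.4273,.2475,0]);print('bench',m0,e0,m0-e0)
p=np.array([.5629,-.2187,.1256]);m1=meas('pics/side4.png',(350,125,395,160));e1=ext(p-[0,0,.024]);print('hand',m1,e1,m1-e1)
J=np.array([(proj('side',p+d)-proj('side',p-d))/2 for d in np.eye(3)*.001]);print('px per mm x,y,z',J)
E
python3 sil.py
```

```text
bench [313.3125 306.9375 332.6875] [313.64405197 306.17347581 333.58057852] [-0.33155197  0.76402419 -0.89307852]
hand [379.6875 132.8125 150.8125] [379.40951956 132.9568569  151.38939383] [ 0.27798044 -0.1443569  -0.57689383]
px per mm x,y,z [[-0.31886716 -0.1479329 ]
 [-0.19956507  0.19478641]
 [ 0.04068927 -0.2925873 ]]
```

The ring sits centred in the hand to within 1 mm (residual about 0 px after calibration). Lower it to just above the key and check.

Emit:
apply_moves(
  deltas=[0,0,0.03,0,0,0,0.053,0,0,0,0.053,0,0,0,0.053,0],
)

```text
clock: 19.52
tool_pos: [0.5631, -0.2197, 0.0941]
orientation: [[-0.972, 0.234, 0.0], [0.234, 0.972, -0.0], [-0.0, -0.0, -1.0]]
contact_force: [-0.5, -0.4, -1.1]
gripper_width: 0.565
grip_force: 10.0
```

```bash
python3 -c "
from h import *
go([*key(4),.0705])"
```

```text
t 19.525 pos [ 0.5631 -0.2197  0.0941] F [-0.51 -0.38 -1.14] j [-0.45  0.63  1.62 -0.    0.9  -1.78] w 0.5653382831879966
delta units [ 0.0013 -0.0008  0.0393] mm [ 0.8 -0.5 23.6] twist to console 0.0
```

Emit:
apply_moves(
  deltas=[0.0013,-0.0008,0,0,0.0013,-0.0008,0.006,0,0.0013,-0.0008,0.012,0,0.0013,-0.0008,0.018,0,0.0013,-0.0008,0.023,0,0.0013,-0.0008,0.023,0],
)

```text
clock: 20.27
tool_pos: [0.562, -0.2199, 0.08]
orientation: [[-0.972, 0.234, -0.0], [0.234, 0.972, 0.0], [0.0, 0.0, -1.0]]
contact_force: [0.5, 0.5, -0.9]
gripper_width: 0.564
grip_force: 10.0
```

Emit:
apply_moves(
  deltas=[0,0,0.002,0,0,0,0.004,0,0,0,0.005,0,0,0,0.005,0],
)

```text
clock: 20.78
tool_pos: [0.5621, -0.2199, 0.0772]
orientation: [[-0.972, 0.234, -0.0], [0.234, 0.972, 0.0], [0.0, -0.0, -1.0]]
contact_force: [0.8, 0.2, -1.1]
gripper_width: 0.561
grip_force: 10.0
```

No force at the bevel, so I'll continue down.

Emit:
apply_moves(
  deltas=[0,0,0.002,0,0,0,0.004,0,0,0,0.006,0,0,0,0.006,0],
)

```text
clock: 21.28
tool_pos: [0.5621, -0.2199, 0.0735]
orientation: [[-0.972, 0.234, -0.0], [0.234, 0.972, 0.0], [0.0, 0.0, -1.0]]
contact_force: [-0.2, -1.0, -0.5]
gripper_width: 0.561
grip_force: 10.0
```

Emit:
apply_moves(
  deltas=[0,0,0.002,0,0,0,0.004,0,0,0,0.0045,0,0,0,0.0045,0],
)

```text
clock: 21.78
tool_pos: [0.5621, -0.22, 0.0709]
orientation: [[-0.972, 0.234, 0.0], [0.234, 0.972, 0.0], [0.0, 0.0, -1.0]]
contact_force: [0.2, -0.6, -0.5]
gripper_width: 0.567
grip_force: 10.0
```

Emit:
apply_moves(
  deltas=[0,0,0.001,0,0,0,0.002,0,0,0,0.0025,0,0,0,0.0025,0],
)

```text
clock: 22.28
tool_pos: [0.5621, -0.22, 0.0694]
orientation: [[-0.972, 0.234, -0.0], [0.234, 0.972, 0.0], [0.0, 0.0, -1.0]]
contact_force: [0.6, -0.0, -0.0]
gripper_width: 0.564
grip_force: 10.0
```

Emit:
apply_moves(
  deltas=[0,0,0.0007,0,0,0,0.001,0,0,0,0.001,0],
)

```text
clock: 22.65
tool_pos: [0.5622, -0.22, 0.069]
orientation: [[-0.972, 0.234, 0.0], [0.234, 0.972, -0.0], [-0.0, -0.0, -1.0]]
contact_force: [-1.5, 0.5, 2.5]
gripper_width: 0.566
grip_force: 10.0
```

Seated: first contact at the expected height. Release to about 64 mm, then lift and back off.

Emit:
apply_moves(
  deltas=[0,0,0,0,0,0,0,0,0,0,0,0,0,0,0,0],
  gripper=0.38,
)

```text
clock: 23.15
tool_pos: [0.5621, -0.2199, 0.0688]
orientation: [[-0.972, 0.234, -0.0], [0.234, 0.972, 0.0], [0.0, 0.0, -1.0]]
contact_force: [0.2, 0.2, -0.9]
gripper_width: 0.69
grip_force: 0.0
```

Emit:
apply_moves(
  deltas=[0,0,-0.02,0,0,0,-0.06,0,0,0,-0.15,0,0,0,-0.25,0,0.2,0.2,-0.25,0,0.4,0.5,-0.25,0,0.4,0.6,-0.25,0,0.4,0.6,-0.25,0,0.4,0.6,-0.25,0,0.4,0.6,-0.25,0,0.4,0.6,-0.25,0,0.4,0.6,-0.25,0],
)

```text
clock: 24.65
tool_pos: [0.4119, 0.1891, 0.2197]
orientation: [[-0.973, 0.229, 0.001], [0.229, 0.973, 0.001], [-0.001, 0.001, -1.0]]
contact_force: [-0.2, 0.2, 0.1]
gripper_width: 0.689
grip_force: 0.0
```

```bash
python3 -c "
from h import *
a,b=robot.snapshot('top'),robot.snapshot('side')
cv2.imwrite('pics/t5.png',a);cv2.imwrite('pics/s5.png',b)
cv2.imwrite('pics/p5.png',np.hstack([cv2.resize(a[140:240,300:440],None,fx=2.8,fy=2.8),cv2.resize(b[110:210,290:430],None,fx=2.8,fy=2.8)]))
s=robot.read_state();print(s['clock'],s['tool_pos'])"
```

```text
24.75 [0.41301452 0.18639174 0.2194292 ]
```

View pics/p5.png

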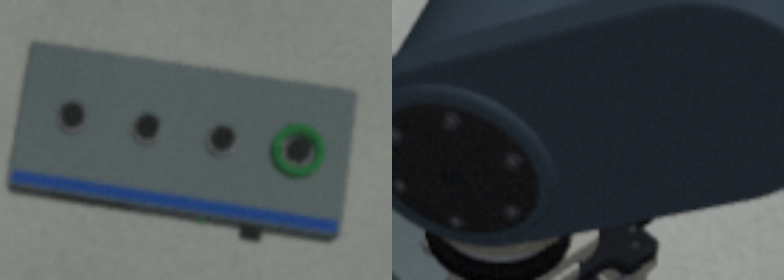

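The top crop shows the green ring at (298,150), lying flat and centred around key 4. The other keys are up and the arm is clear. Handing in.

```bash
python3 -c "
from h import *
print(robot.close_job())"
```

```text
the job is handed in; nothing more can be done
None
```

The rightmost button (place_4) is the one that snaps: its push peaked at about 8.8 N and fell to 2.6 N. The green ring now lies flat around it, released, and the job was handed in at about 25 s.

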